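# Fit the battery pack to the cordless nail lamp and lock it

## Task

Lift the yellow battery pack off the spinning polish turntable and lay it down flat on the nail lamp's grey deck, black nose towards the socket; let go of it there before the nose is plugged in. Then push it along the deck until the nose is fully home in the socket, and slide the red latch all the way across behind it. Leave the pink polish bottle standing on the turntable and do not knock over or shove aside the other things on the table.

Things in the scene. Friction and masses are not known exactly. Their poses are not given: they have to be found in the camera images.
- pack: loose battery pack, about 0.2 kg: a yellow block 90 long (x) x 44 wide (y) x 34 high (z) mm with a black plug nose, 22 long x 26 wide x 16 high mm, standing out from the middle of its +x end (nose from 9 to 25 mm above the underside). Origin: centre of the yellow block's underside; x points along the nose, z up. It starts flat on the turntable
- pack_nose (a point): middle of the nose's end face: 67 mm ahead of the pack's origin along x, 17 mm above its underside
- lamp: fixed white nail lamp, 210 x 200 x 97 mm high, with a battery bay on one side. Origin: on the table under the middle of the bay's socket face; x points level into the socket, y is level along the face, z up. A grey deck lies before the face from x = -205 to 0 mm, 110 mm wide (y), its top 10 mm above the table
- socket (a point): middle of the socket hole's mouth, 27 mm above the table. The hole is 30 wide x 19 high x 28 deep mm; the first 8 mm widen to 42 mm at the face. Two blue guide rails on the deck, 12 high and 6 thick mm, stand 47 mm apart from x = -40 to 0 mm (lamp's frame) and flare out to 66 mm apart at x = -85 mm; no rail farther out
- lay_spot (a point): point on the deck's top where the pack's origin may well be laid first: x = -120, y = 0, z = 10 mm in the lamp's frame
- bay_home (a point): point on the deck's top where the pack's origin lies when it is fully home (front of the yellow block against the socket face): 45 mm before the socket face (x = -45, y = 0, z = 10 mm in the lamp's frame); the pack's x is then along the lamp's x
- latch (a joint): red sliding latch on the deck, metres: near 0 open (it starts at 0 to 0.010), 0.055 shut, slides towards the lamp's -y with about 1.5 N of friction. Its tongue, 12 mm wide, 2 to 10 mm above the deck, runs across at x = -106 to -94 mm in the lamp's frame; at 0 its tip stands at y = +36 mm, shut at y = -19 mm, just behind the end of the pack if that is home
- latch_tab (a point): middle of the top of the latch's upright tab, 48 mm above the table; the tab is 14 (x) x 10 (y) mm, 36 mm tall, at x = -100 mm in the lamp's frame and at y = +80 mm when open, +25 mm when shut; push it from its outer (+y) face
- turntable: polish turntable with a pale pink disc, 270 mm across, that spins freely about its middle; origin on the table under its axis; the disc's top is 26 mm above the table
- polish_pink: pink nail polish bottle, 32 x 32 mm, 76 mm tall, loose on the turntable on the side away from the pack; origin under its middle
- polish_black: black nail polish bottle, 32 x 32 mm, 76 mm tall, loose on the table; origin under its middle
- polish_red: red nail polish bottle with a black cap, 32 x 32 mm, 76 mm tall, loose on the table; origin under its middle
- buffer: white and grey nail buffer block lying on the table, 90 x 28 x 24 mm; origin under its middle

How it is judged:
On the way, in this order (a step that is already met when the one before it is completed fails the run):
1. the pack lies flat on the lamp's deck, nose towards the socket but not plugged in, and let go (contact force between the fingers and pack below 0.2 N and linear speed of pack below 0.03 m/s and z of pack in the frame of lamp below 0.016 m and angle between pack's own z axis and vertical below 0.1 rad and x of pack_nose in the frame of lamp between -0.14 and 0.012 m and y of pack_nose in the frame of lamp between -0.05 and 0.05 m and angle between the x axis of pack and the x axis of lamp, either way round below 0.6 rad), for 0.2 s.
2. the nose is fully home in the socket (x of pack_nose in the frame of lamp above 0.018 m and y of pack_nose in the frame of lamp between -0.005 and 0.005 m and x of pack in the frame of lamp above -0.049 m and angle between the x axis of pack and the x axis of lamp, either way round below 0.08 rad and angle between pack's own z axis and vertical below 0.08 rad), for 0.2 s.
3. the latch is shut behind the pack (all of step 2 and value of joint latch above 0.046 m), for 0.2 s.
At the end, for the whole second after the job is handed in: The pack is home: its nose end at least 18 mm inside the socket face and within 5 mm of its middle, its block within 4 mm of the face, level and straight to 0.08 rad, at rest; the latch at 0.046 m or more of 0.055; the pink bottle upright on the turntable (within 0.2 rad, within 135 mm of its axis) (all of step 3 and linear speed of pack below 0.02 m/s and angle between polish_pink's own z axis and vertical below 0.2 rad and horizontal distance between polish_pink and turntable below 0.135 m and height (world z) of polish_pink above 0.018 m); the robot touches nothing.
It fails at once if the pink polish bottle is knocked over (angle between polish_pink's own z axis and vertical above 0.7 rad).
It fails at once if the polish black is shoved more than 40 mm or knocked over (distance of polish_black from where it was at the start of the episode above 0.04 m or angle between polish_black's own z axis and vertical above 0.7 rad).
It fails at once if the polish red is shoved more than 40 mm or knocked over (distance of polish_red from where it was at the start of the episode above 0.04 m or angle between polish_red's own z axis and vertical above 0.7 rad).
It fails at once if the buffer is shoved more than 40 mm or knocked over (distance of buffer from where it was at the start of the episode above 0.04 m or angle between buffer's own z axis and vertical above 0.7 rad).
It also fails if it takes over 54 s, if anything falls off the work surface, if the arm or the gripper's body presses on something with over 40 N, if the wrist force passes 120 N, or if a joint passes its speed limit or range.

## Robot

A 6-joint arm with a two-finger parallel gripper is mounted at the origin on the work surface. World frame = base frame: x ahead of the robot, y to its left, z up, the work surface at z = 0. Lengths are in m, angles in rad, forces in N, time in s.
With the tool pointing down it reaches from about 0.35 to 0.8 m from the base axis. Payload 7.3 kg.
Tool frame: the origin (TCP) lies midway between the tips of the shut fingers; the grasp point (between the pads) lies 19 mm behind it; z points along the fingers, y is the line along which they close (so a half turn about z gives the same grasp; the last joint's range is limited). The gripper opens to 85 mm and grips with 20 to 120 N. Pads are 22 mm wide; open, the fingers measure 114 mm over their backs; the gripper's body (76 mm by 85 mm) begins 54 mm behind the grasp point. The pads swing forward as they close: fully open they stand 13 mm farther back than shut.
Start: joints at [1.156, 0.342, 1.524, -0, 1.275, -0.146], TCP at [0.139, 0.506, 0.231] pointing down, gripper open.
Joint ranges: [-2.53, 2.53], [-0.77, 2.02], [0.04, 2.7], [-1, 4.14], [0.28, 2.66], [-3.11, 3.11]. Speed limits (rad/s): [2.57, 2.57, 3.14, 3.14, 3.14, 3.14].

## Interface

Orientations are given as a rotation vector (axis times angle).
In Python, from bench import r gives the robot as it stands. The module is installed in compiled form; this text tells all that it offers.
- The arm moves only by the tool jog_arm, never from a script. Its argument "moves" is a list of rows, each a list of 7 numbers: the turn, a rotation vector about the tool's x, y, z each as a share of 4 degrees, from -1 to 1, then the shift along the tool's x, y, z each as a share of 12 cm, from -1 to 1, then the closure, from -1 (fully open) to 1 (shut). In form: [[ax, ay, az, tx, ty, tz, fingers], ...]. A call has 1 to 5 rows; each row shifts and turns the commanded pose from where the row before left it, along the tool's axes as they then stand; what a row does not reach is not made up. A row lasts 1/10 s, in which the tool goes at most 50 mm and 8.59 degrees, less where a joint would pass 70% of its speed; a pose out of reach is approached as far as the arm can. A call with a number of a shift or a turn outside -1 to 1 is refused whole. A call with a gripper value outside its range is refused whole. The fingers move at their own pace and stop on an object; "grip_force" is the grip in N (left out, the last holds). Time passes only in rows, so rows that do not move let the fingers close. It gives the time, the measured TCP pose, the force, the opening and the grip force at its end, in the units of the state.
- r.read_state(): the state, without advancing time (a new reading comes with each control period).
- r.read_camera(name): name is "scene" or "top" or "wrist"; returns a dict with "img" (400x640x3 uint8, red, green, blue), "depth" (400x640 float32, m along the optical axis (not along the pixel's ray), 0 where there is no reading), "fov_y" (degrees; the focal length in pixels is half the picture's height over the tangent of half this angle, whatever the lens; pixels are square), "cx", "cy" (the principal point, pixels), "xyz" and "attitude" of the camera in the world. Camera axes: x right, y down, z forward; pixel columns grow to the right and rows downward; lengths in m; the calibration is good to about 2 mm. A picture is of the moment at which its call begins.
- r.sign_off(): hands the job in; it is judged then, once.
The state is a dict: "time": time; "q": joint angles; "joint_vel": joint speeds; "joint_torque": joint torques, N m; "tool_pos": TCP position; "tool_rot": TCP orientation; "force": force on the tool from outside, world axes, zero at the start; "ft_torque": the same for the moment, N m; "opening": finger opening in m; "gripper_force": force on a finger pad.
Only numpy, scipy, OpenCV 4.12 (cv2) and the standard library are available. Lean on these libraries where they do the work, as an engineer would, in place of code of your own. Each camera call takes 0.05 s, during which the arm holds its last target. There are 200 camera calls.

## Working session

There is one attempt and no reset: what is moved stays moved. The work goes in short steps, Python scripts to look and compute and a tool call to move; the robot and the scene stay as the last step left them, time stands still between calls to the robot, and variables do not carry over. Pictures are saved under pics/ and viewed, at most 10 in all, crops included, and the job is handed in when it is done.

Besides the shell and the picture viewer there is one more tool, called as a command line: name --pt "numbers of a row" for each row, then --argument value for the rest. jog_arm: Moves the arm, as the interface text tells. Shift numbers are shares of 12 cm and turn numbers shares of 4 degrees, none past 1 either way. Its arguments: {"type":"object","properties":{"moves":{"type":"array"},"grip_force":{"type":"number"}},"required":["moves"]}

```bash
mkdir -p pics; cat > h.py <<'E'
import numpy as np, cv2
from scipy.spatial.transform import Rotation as R
from bench import r
def cam(n,save=None):
    c=r.read_camera(n)
    if save: cv2.imwrite('pics/'+save,c['img'][:,:,::-1])
    c['f']=200/np.tan(np.radians(c['fov_y'])/2)
    a=np.array(c['attitude'],float)
    c['R']=a if a.shape==(3,3) else R.from_rotvec(a).as_matrix()
    return c
def pts(c):
    v,u=np.mgrid[:400,:640]; d=c['depth']
    p=np.stack([(u-c['cx'])/c['f']*d,(v-c['cy'])/c['f']*d,d],-1)
    return p@c['R'].T+np.array(c['xyz'])
def ray(c,u,v,z):
    d=c['R']@np.array([(u-c['cx'])/c['f'],(v-c['cy'])/c['f'],1]); o=np.array(c['xyz'])
    return o+d*(z-o[2])/d[2]
E
python3 - <<'E'
from h import *
print(r.read_state())
for n in('top','scene'):
    c=cam(n,n+'1.png'); print(n,c['xyz'],c['attitude'],c['fov_y'],c['cx'],c['cy'])
    np.savez(n+'1.npz',img=c['img'],P=pts(c))
E
```

```text
{'time': 0.0, 'q': array([ 1.15599477e+00,  3.42735813e-01,  1.52501395e+00,  6.58166170e-06,
        1.27541320e+00, -1.46052469e-01]), 'joint_vel': array([-0.00063573, -0.00144739,  0.00244753, -0.00052017,  0.00010693,
        0.00054115]), 'joint_torque': array([-1.65510697e-03, -4.33697927e+01, -2.46008009e+01, -2.23720622e-04,
        8.15542066e-03, -4.15637071e-07]), 'tool_pos': array([0.13923987, 0.50578058, 0.23062024]), 'tool_rot': array([-4.20824636e-01, -3.11283422e+00,  2.36722401e-03]), 'force': array([ 0.39371401, -0.61130262,  0.40162742]), 'ft_torque': array([-0.03101226, -0.05759927,  0.01073271]), 'gripper_force': 0.0, 'opening': 0.0849102081409955}
top [0.47173674 0.00855388 1.12592934] [-2.1205691   2.17204252 -0.11429113] 42.714249560427106 321.67811865294345 190.6312341311295
scene [ 1.15807927 -0.13691292  0.55168954] [-1.89844469 -1.41705743  0.63406626] 55.53625255277969 315.5365077475251 196.09428073304258
```

View pics/top1.png

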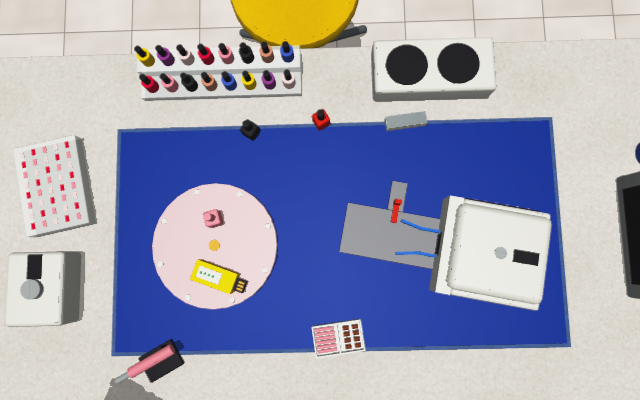

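View pics/scene1.png

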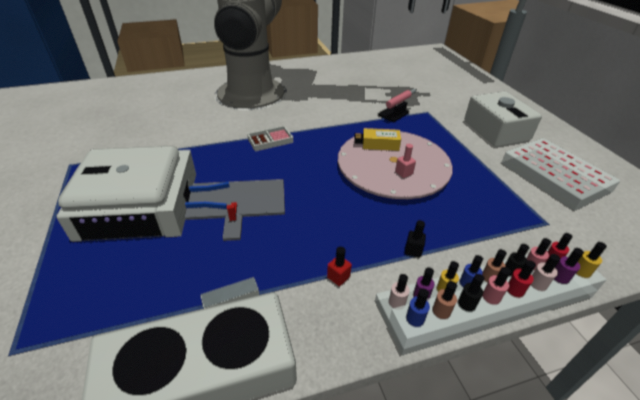

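The top view shows the pack at px (214,277) with its nose right at (240,286) and the pink bottle at (212,217). The grey deck is at (390,235), the red tab at (396,211) and the lamp at the right. The scene view agrees.

```bash
cat >> h.py <<'E'
def mask(c,P,lo,hi,zl,zh,box=None):
    h=cv2.cvtColor(c['img'],cv2.COLOR_RGB2HSV)
    m=cv2.inRange(h,np.array(lo),np.array(hi))>0
    m&=(P[...,2]>zl)&(P[...,2]<zh)
    if box: m&=(P[...,0]>box[0])&(P[...,0]<box[1])&(P[...,1]>box[2])&(P[...,1]<box[3])
    return m
def rect(p):
    (c,s,a)=cv2.minAreaRect((p[:,:2]*1000).astype(np.float32)); return np.round(c,1),np.round(s,1),round(a,2)
def yellow(c,P,zl,zh):
    m=mask(c,P,(20,120,90),(36,255,255),zl,zh,(.1,.8,-.5,.5))
    n,l,st,ce=cv2.connectedComponentsWithStats(m.astype(np.uint8))
    if n<2: return P[m]
    i=1+st[1:,4].argmax(); return P[cv2.morphologyEx((l==i).astype(np.uint8),cv2.MORPH_CLOSE,np.ones((15,15)))>0]
E
python3 - <<'E'
from h import *
for k in range(2):
    c=cam('top');P=pts(c)
    p=yellow(c,P,.045,.075); print('pack',len(p),rect(p),np.median(p[:,2]),p[:,:2].mean(0))
    hs=cv2.cvtColor(c['img'],cv2.COLOR_RGB2HSV)
    print(r.read_state()['time'])
m=mask(c,P,(0,0,60),(179,60,170),.002,.02,(.2,.6,-.25,.0)); m=cv2.morphologyEx(m.astype(np.uint8),cv2.MORPH_OPEN,np.ones((3,3)))>0
v,u=np.where(m); print('deck px',u.min(),u.max(),v.min(),v.max(),m.sum(),np.median(P[m][:,2]), rect(P[m]))
m=mask(c,P,(100,120,120),(115,255,255),.012,.03,(.2,.6,-.4,.0)); print('rails',m.sum())
n,l,st,ce=cv2.connectedComponentsWithStats(m.astype(np.uint8))
for i in range(1,n):
    if st[i,4]>8: print(st[i],P[l==i][:,2].mean(),ce[i],ray(c,*ce[i],.022))
m=mask(c,P,(0,150,80),(8,255,255),.04,.056,(.2,.6,-.25,.0)); print('tab',m.sum(),P[m].mean(0),rect(P[m]))
m=mask(c,P,(0,150,80),(8,255,255),.008,.056,(.2,.6,-.25,.0)); print('red',rect(P[m]))
m=(P[...,2]>.085)&(P[...,2]<.105)&(P[...,1]<-.15)&(P[...,1]>-.55)&(P[...,0]>.2)&(P[...,0]<.6); print('lamp',rect(P[m]))
for nm,lo,hi in(('pink',(160,60,80),(179,255,255)),):
    m=mask(c,P,lo,hi,.05,.12,(.25,.65,.1,.5)); print(nm,m.sum(),P[m].mean(0),P[m][:,2].max())
m=mask(c,P,(0,0,190),(20,60,255),.02,.035,(.2,.7,.05,.5)); print('disc',rect(P[m]),np.median(P[m][:,2]))
m=(P[...,2]>.05)&(P[...,2]<.12)&(P[...,1]<.4)&(P[...,1]>-.3)&(P[...,0]>.55)&(P[...,0]<.72)
n,l,st,ce=cv2.connectedComponentsWithStats(m.astype(np.uint8))
for i in range(1,n): 
    if st[i,4]>10: print('tall',P[l==i].mean(0),st[i])
E
```

```text
pack 972 (array([435.5, 156.7]), array([ 69.7, 297. ]), 0.53) 0.05985187591875196 [0.43535285 0.25519329]
0.15
pack 970 (array([435.5, 156.9]), array([ 69.6, 297.3]), 0.53) 0.059895767357507346 [0.43534417 0.25524403]
0.2
deck px 340 440 196 268 4513 0.00973575076504618 (array([ 530.4, -119.3]), array([204.9, 144.5]), 78.41)
rails 240
[401 219  39  14 127] 0.021239148177718034 [419.72440945 226.57480315] [ 0.52943027 -0.17942413  0.022     ]
[396 251  40   7 112] 0.021397894887317616 [416.23214286 253.30357143] [ 0.47265625 -0.16934164  0.022     ]
tab 29 [ 0.58273929 -0.13144661  0.04732969] (array([ 582.9, -131.7]), array([12.9,  9.3]), 78.7)
red (array([434.2, -69.8]), array([ 45.5, 330.1]), 71.91)
lamp (array([ 470.3, -324.3]), array([189.7, 175.2]), 78.18)
pink 726 [0.37024893 0.33639684 0.06690047] 0.10601559046170972
disc (array([497. , 263.4]), array([246.1, 256.1]), 41.45) 0.025990448220870044
tall [ 0.5669483  -0.25996721  0.07843915] [445 195  41  21 601]
tall [0.5602264  0.25635463 0.07734474] [203 209  18  12 167]
```

```bash
python3 - <<'E'
from h import *
c=cam('top');P=pts(c)
m=mask(c,P,(20,120,90),(36,255,255),.054,.066,(.3,.55,.1,.4)); n,l,st,ce=cv2.connectedComponentsWithStats(m.astype(np.uint8))
i=1+st[1:,4].argmax(); q=P[l==i]; print('yellow',st[i],rect(q))
k=(P[...,2]>.054)&(P[...,2]<.066)&(P[...,0]>.35)&(P[...,0]<.5)&(P[...,1]>.15)&(P[...,1]<.35); print('z-only',rect(P[k]),P[k].mean(0))
k=(P[...,2]>.045)&(P[...,2]<.056)&(P[...,0]>.35)&(P[...,0]<.5)&(P[...,1]>.12)&(P[...,1]<.35); print('nose',rect(P[k]),k.sum(),P[k].mean(0))
m=mask(c,P,(0,0,60),(179,60,170),.002,.02,(.2,.6,-.25,.02)); m=cv2.morphologyEx(m.astype(np.uint8),cv2.MORPH_OPEN,np.ones((5,5)))>0
n,l,st,ce=cv2.connectedComponentsWithStats(m.astype(np.uint8)); i=1+st[1:,4].argmax(); D=P[l==i][:,:2]
k=(P[...,2]>.085)&(P[...,2]<.105)&(P[...,1]<-.15)&(P[...,1]>-.55)&(P[...,0]>.2)&(P[...,0]<.6); L=P[k][:,:2]
a=np.radians(-101.8)
for it in range(3):
    ex=np.array([np.cos(a),np.sin(a)]);ey=np.array([-ex[1],ex[0]])
    X=D@ex;Y=D@ey;x0=np.percentile(X,.5)
    E=[]
    for s in np.arange(x0+.006,x0+.085,.004):
        j=abs(X-s)<.002; E.append((s,Y[j].min(),Y[j].max()))
    E=np.array(E); f1=np.polyfit(E[:,0],E[:,1],1);f2=np.polyfit(E[:,0],E[:,2],1)
    W=[]
    for s in np.arange(np.median(Y)-.04,np.median(Y)+.04,.004):
        j=abs(Y-s)<.002; W.append((s,X[j].min()))
    W=np.array(W); f3=np.polyfit(W[:,0],W[:,1],1)
    print(np.degrees(a),'slopes deg',np.degrees([f1[0],f2[0],f3[0]]),'width',np.mean(E[:,2]-E[:,1]),'ymid',np.mean(E[:,1:]),'x far',W[:,1].mean())
    a+=(f1[0]+f2[0]-f3[0])/3
xl=L@ex; yl=L@ey; print('lamp x',np.percentile(xl,[.5,99.5]),'y',np.percentile(yl,[.5,99.5]))
print('tab lampframe', np.array([.5827,-.1314])@ex-(W[:,1].mean()+.205), np.array([.5827,-.1314])@ey-np.mean(E[:,1:]))
for q in((.5294,-.1794),(.4727,-.1693)): print(np.array(q)@ex-(W[:,1].mean()+.205), np.array(q)@ey-np.mean(E[:,1:]))
o=ex*(W[:,1].mean()+.205)+ey*np.mean(E[:,1:]);print('origin',o,'lay',o-.12*ex,'home',o-.045*ex,np.degrees(a))
E
```

```text
yellow [190 260  48  34 645] (array([435. , 257.2]), array([90. , 44.3]), 69.46)
z-only (array([432.1, 249.6]), array([106.9,  44.6]), 69.2) [0.43504414 0.25658124 0.05993049]
nose (array([431.2, 247. ]), array([111.7,  44.4]), 69.38) 195 [0.42237768 0.21640746 0.05132382]
-101.8 slopes deg [ 1.21799621  0.68804653 -0.39895366] width 0.10675561226164161 ymid 0.5259053873701438 x far -0.09332421993007974
-101.0316678655007 slopes deg [ 0.5656973  -0.13763585  0.51582938] width 0.10661919525100014 ymid 0.5266324343842952 x far -0.08636363275054372
-101.0609238451232 slopes deg [ 0.59523658 -0.10867752  0.41988862] width 0.10661973043390427 ymid 0.5266107469967596 x far -0.08657745628296831
lamp x [0.13524544 0.31850761] y [0.43806335 0.60949373]
tab lampframe -0.10125601708130641 0.07047430587532921
-0.04392193023606217 0.02737334897618371
-0.042956263434813666 -0.030211088918346174
origin [ 0.49410861 -0.21725437] lay [ 0.51713093 -0.09948353] home [ 0.50274198 -0.17309031] -101.03870036897881
```

```bash
cat >> h.py <<'E'
LA=-101.3; LO=np.array([.4943,-.2170]); 
def lamp(x,y,la=LA):
    a=np.radians(LA); ex=np.array([np.cos(a),np.sin(a)]); return LO+x*ex+y*np.array([-ex[1],ex[0]])
def tolamp(p):
    a=np.radians(LA); ex=np.array([np.cos(a),np.sin(a)]); d=np.array(p)[...,:2]-LO
    return np.stack([d@ex,d@np.array([-ex[1],ex[0]])],-1)
def go(p,yaw):
    "yaw deg: world direction that tool x (mod 180) should have; prints turn and shift (shift in axes before / after the turn)"
    s=r.read_state(); T=R.from_rotvec(s['tool_rot']); best=None
    for k in(0,180):
        a=np.radians(yaw+k); x=np.array([np.cos(a),np.sin(a),0]); z=np.array([0,0,-1.]); M=R.from_matrix(np.stack([x,np.cross(z,x),z],1))
        w=(T.inv()*M).as_rotvec()
        if best is None or np.linalg.norm(w)<np.linalg.norm(best[0]): best=(w,M)
    d=np.array(p)-s['tool_pos']
    print('t',s['time'],'turn/4deg',np.round(np.degrees(best[0])/4,2),'shift now',np.round(T.inv().apply(d)/.12,3),'after turn',np.round(best[1].inv().apply(d)/.12,3),'q',np.round(s['q'],2),'pos',np.round(s['tool_pos'],4),'F',np.round(s['force'],1),'open',round(s['opening'],4))
E
python3 - <<'E'
from h import *
a=np.radians(-110.6)
p=np.array([.435,.257])-.008*np.array([np.cos(a),np.sin(a)])
print(p); go([*p,.12],-110.6)
E
```

```text
[0.43781473 0.26448848]
t 0.25 turn/4deg [-1.00e-02 -1.00e-02 -2.12e+01] shift now [-2.932 -1.28   0.926] after turn [ 1.009 -3.036  0.925] q [ 1.16  0.34  1.52 -0.    1.28 -0.15] pos [0.1394 0.506  0.231 ] F [-0.4  0.2  0.4] open 0.0852
```

jog_arm --pt "0 0 1 0 0 0 -1" --pt "0 0 1 0 0 0 -1" --pt "0 0 1 0 0 0 -1" --pt "0 0 1 0 0 0 -1" --pt "0 0 1 0 0 0 -1" --grip_force 40

```text
time: 0.75
tool_pos: [0.1394, 0.5061, 0.2312]
tool_rot: [-0.959, -2.991, 0.0]
force: [-0.8, -0.2, 0.7]
opening: 0.0856
gripper_force: 0.0
```

jog_arm --pt "0 0 1 0 0 0 -1" --pt "0 0 1 0 0 0 -1" --pt "0 0 1 0 0 0 -1" --pt "0 0 1 0 0 0 -1" --pt "0 0 1 0 0 0 -1"

```text
time: 1.25
tool_pos: [0.1394, 0.5061, 0.2312]
tool_rot: [1.464, 2.779, -0.0]
force: [0.9, -1.0, -0.2]
opening: 0.0852
gripper_force: 0.0
```

jog_arm --pt "0 0 1 0 0 0 -1" --pt "0 0 1 0 0 0 -1" --pt "0 0 1 0 0 0 -1" --pt "0 0 1 0 0 0 -1" --pt "0 0 1 0 0 0 -1"

```text
time: 1.75
tool_pos: [0.1394, 0.5061, 0.2312]
tool_rot: [1.925, 2.483, -0.0]
force: [-0.6, 0.4, 0.4]
opening: 0.0854
gripper_force: 0.0
```

jog_arm --pt "0 0 1 0 0 0 -1" --pt "0 0 1 0 0 0 -1" --pt "0 0 1 0 0 0 -1" --pt "0 0 1 0 0 0 -1" --pt "0 0 1 0 0 0 -1"

```text
time: 2.25
tool_pos: [0.1394, 0.5061, 0.2312]
tool_rot: [2.327, 2.111, -0.0]
force: [-0.1, 0.3, 0.5]
opening: 0.0854
gripper_force: 0.0
```

jog_arm --pt "0 0 1 0 0 0 -1" --pt "0 0 1 0 0 0 -1" --pt "0 0 1 0 0 0 -1" --pt "0 0 0.8 0 0 0 -1" --pt "0 0 0 0 0 0 -1"

```text
time: 2.75
tool_pos: [0.1394, 0.5061, 0.2312]
tool_rot: [2.583, 1.788, -0.0]
force: [-0.0, -0.2, 0.3]
opening: 0.0856
gripper_force: 0.0
```

```bash
python3 -c "
from h import *
go([.4378,.2645,.15],-110.6)"
```

```text
t 2.75 turn/4deg [-0.    0.   -0.01] shift now [-1.008  3.037  0.677] after turn [-1.01   3.036  0.677] q [ 1.16  0.34  1.52 -0.    1.28  1.52] pos [0.1394 0.5061 0.2312] F [-0.  -0.2  0.3] open 0.0856
```

jog_arm --pt "0 0 0 -0.101 0.304 0 -1" --pt "0 0 0 -0.101 0.304 0 -1" --pt "0 0 0 -0.101 0.304 0 -1" --pt "0 0 0 -0.101 0.304 0 -1" --pt "0 0 0 -0.101 0.304 0 -1"

```text
time: 3.25
tool_pos: [0.2898, 0.3842, 0.2314]
tool_rot: [-2.581, -1.791, -0.0]
force: [0.4, 0.7, 0.8]
opening: 0.0853
gripper_force: 0.0
```

jog_arm --pt "0 0 0 -0.101 0.304 0 -1" --pt "0 0 0 -0.101 0.304 0 -1" --pt "0 0 0 -0.101 0.304 0 -1" --pt "0 0 0 -0.101 0.304 0 -1" --pt "0 0 0 -0.101 0.304 0 -1"

```text
time: 3.75
tool_pos: [0.4393, 0.2632, 0.2314]
tool_rot: [-2.581, -1.791, -0.0]
force: [0.1, 0.8, 0.8]
opening: 0.0855
gripper_force: 0.0
```

jog_arm --pt "0 0 0 0 0 0.3 -1" --pt "0 0 0 0 0 0.3 -1" --pt "0 0 0 0 0 0 -1"

```text
time: 4.05
tool_pos: [0.4357, 0.2628, 0.1553]
tool_rot: [-2.581, -1.788, 0.014]
force: [0.1, -0.1, -0.2]
opening: 0.0855
gripper_force: 0.0
```

```bash
python3 -c "
from h import *
go([.4378,.2645,.03],-110.6)
c=cam('wrist','w1.png');P=pts(c)
k=(P[...,2]>.054)&(P[...,2]<.066)&(P[...,0]>.35)&(P[...,0]<.5)&(P[...,1]>.15)&(P[...,1]<.35)
m=mask(c,P,(20,120,90),(36,255,255),.054,.066,(.3,.55,.1,.4))
print(k.sum(),m.sum(),rect(P[m]),P[m][:,:2].min(0),P[m][:,:2].max(0))
"
```

```text
t 4.05 turn/4deg [-0.1   0.09  0.01] shift now [0.026 0.019 1.044] after turn [0.019 0.011 1.044] q [0.39 0.39 1.67 0.   1.08 0.75] pos [0.4357 0.2628 0.1553] F [ 0.1 -0.1 -0.2] open 0.0855
7261 4799 (array([437.4, 257.2]), array([89.7, 43.7]), 68.84) [0.40130579 0.20841213] [0.47301917 0.30639582]
```

View pics/w1.png

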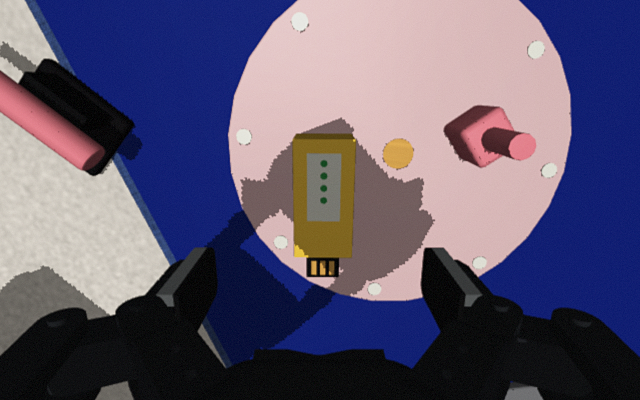

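The wrist view shows the pack at px (323,195), nose at (322,267), centred between the fingers (205 and 435). The pink bottle is clear at (490,135).

```bash
python3 -c "
from h import *
go([.439,.2647,.03],-110.9)"
```

```text
t 4.1 turn/4deg [-0.05  0.05  0.09] shift now [0.016 0.016 1.066] after turn [0.013 0.012 1.066] q [0.39 0.39 1.67 0.   1.09 0.75] pos [0.4371 0.2638 0.1579] F [ 1.  -0.7  0.9] open 0.0851
```

jog_arm --pt "0 0 0.09 0.01 0.01 0.25 -1" --pt "0 0 0 0 0 0.25 -1" --pt "0 0 0 0 0 0.25 -1" --pt "0 0 0 0 0 0.2 -1" --pt "0 0 0 0 0 0 -1"

```text
time: 4.6
tool_pos: [0.4392, 0.2652, 0.0446]
tool_rot: [-2.587, -1.782, 0.004]
force: [-0.7, -0.2, 1.8]
opening: 0.0854
gripper_force: 0.0
```

```bash
python3 -c "
from h import *
cam('wrist')
cam('wrist')
go([.439,.2647,.03],-110.9)"
```

```text
t 4.7 turn/4deg [ 0.02 -0.02 -0.  ] shift now [-0.015 -0.012  0.142] after turn [-0.015 -0.011  0.142] q [0.39 0.55 1.78 0.   0.81 0.76] pos [0.4409 0.2658 0.0471] F [ 0.6 -0.3  0.4] open 0.0853
```

jog_arm --pt "0 0 0 -0.015 -0.012 0.14 -1" --pt "0 0 0 0 0 0 -1" --pt "0 0 0 0 0 0 1" --pt "0 0 0 0 0 0 1" --pt "0 0 0 0 0 0 1"

```text
time: 5.2
tool_pos: [0.4385, 0.2642, 0.0296]
tool_rot: [2.588, 1.78, 0.003]
force: [5.7, -2.0, 1.3]
opening: 0.0436
gripper_force: 1.4
```

jog_arm --pt "0 0 0 0 0 0 1" --pt "0 0 0 0 0 0 1" --pt "0 0 0 0 0 0 1"

```text
time: 5.5
tool_pos: [0.4385, 0.2643, 0.0297]
tool_rot: [2.588, 1.78, 0.003]
force: [-0.9, 0.7, 5.8]
opening: 0.0436
gripper_force: 40.2
```

jog_arm --pt "0 0 0 0 0 -0.1 1" --pt "0 0 0 0 0 -0.2 1" --pt "0 0 0 0 0 -0.3 1" --pt "0 0 0 0 0 -0.2 1" --pt "0 0 0 0 0 0 1"

```text
time: 6.0
tool_pos: [0.4397, 0.2648, 0.1286]
tool_rot: [2.587, 1.78, 0.012]
force: [-0.3, 0.4, -1.2]
opening: 0.043
gripper_force: 41.6
```

```bash
python3 -c "
from h import *
c=cam('wrist','w2.png');P=pts(c)
go([*lamp(-.143,-.001),.135],LA)
m=mask(c,P,(20,120,90),(36,255,255),.1,.2,(.3,.6,.1,.4));z=np.median(P[m][:,2]);print(z,P[m][:,2].min(),P[m][:,2].max())
k=abs(P[m][:,2]-z)<.006;q=P[m][k];print(rect(q))
A=np.c_[q[:,:2]-q[:,:2].mean(0),np.ones(len(q))];print('slopes',np.linalg.lstsq(A,q[:,2],rcond=None)[0])
"
```

```text
t 6.05 turn/4deg [ 0.04 -0.04 -2.41] shift now [-2.406  1.66  -0.073] after turn [-2.65   1.233 -0.071] q [0.39 0.43 1.71 0.   1.   0.76] pos [0.4386 0.2643 0.1265] F [-0.5 -0.1 -1.7] open 0.0433
0.1592231206853724 0.14029115895881222 0.16131161642212988
(array([442.1, 269. ]), array([65.9, 43.9]), 68.98)
slopes [0.00713014 0.00352197 0.15922212]
```

View pics/w2.png

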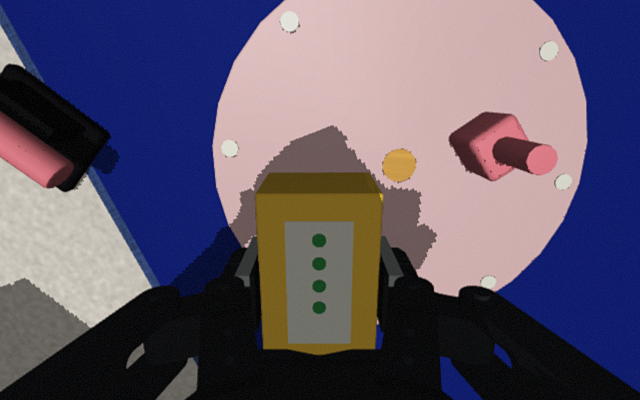

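The pack is held level and straight at px (320,270). The pink bottle is still standing.

jog_arm --pt "0 0 -0.8 0 0 -0.04 1" --pt "0 0 -0.8 0 0 -0.03 1" --pt "0 0 -0.8 0 0 0 1" --pt "0 0 0 -0.2 0.09 0 1" --pt "0 0 0 -0.32 0.15 0 1"

```text
time: 6.55
tool_pos: [0.4526, 0.1975, 0.1316]
tool_rot: [-2.426, -1.994, 0.003]
force: [0.7, -0.4, -1.9]
opening: 0.0433
gripper_force: 41.4
```

jog_arm --pt "0 0 0 -0.32 0.15 0 1" --pt "0 0 0 -0.32 0.15 0 1" --pt "0 0 0 -0.32 0.15 0 1" --pt "0 0 0 -0.32 0.15 0 1" --pt "0 0 0 -0.32 0.15 0 1"

```text
time: 7.05
tool_pos: [0.5033, -0.0105, 0.1317]
tool_rot: [-2.429, -1.989, 0.003]
force: [1.2, 0.1, -0.8]
opening: 0.0432
gripper_force: 41.4
```

jog_arm --pt "0 0 0 -0.3 0.14 0 1" --pt "0 0 0 -0.2 0.09 0 1" --pt "0 0 0 0 0 0 1" --pt "0 0 0 0 0 0 1"

```text
time: 7.45
tool_pos: [0.5184, -0.0732, 0.1316]
tool_rot: [-2.43, -1.987, 0.002]
force: [-0.5, 1.0, -1.3]
opening: 0.0438
gripper_force: 41.4
```

```bash
python3 -c "
from h import *
c=cam('wrist','w3.png');P=pts(c)
go([*lamp(-.143,-.001),.0145],LA)
m=(P[...,2]>.017)&(P[...,2]<.026); h=cv2.cvtColor(c['img'],cv2.COLOR_RGB2HSV)
m&=cv2.inRange(h,(95,120,120),(118,255,255))>0
q=tolamp(P[m]); print('rails',m.sum())
for s in np.arange(-.09,.0,.01):
    j=(abs(q[:,0]-s)<.005); y=q[j][:,1]; print(round(s,3),y[y>0].mean().round(4) if (y>0).any() else None, y[y<0].mean().round(4) if (y<0).any() else None)
"
```

```text
t 7.5 turn/4deg [-0.04 -0.01 -0.02] shift now [-0.029  0.033  0.978] after turn [-0.029  0.03   0.978] q [-0.29  0.44  1.67  0.    1.03 -0.09] pos [ 0.5184 -0.0725  0.1319] F [-0.2  0.7 -1.6] open 0.0434
rails 0
-0.09 None None
-0.08 None None
-0.07 None None
-0.06 None None
-0.05 None None
-0.04 None None
-0.03 None None
-0.02 None None
-0.01 None None
```

View pics/w3.png

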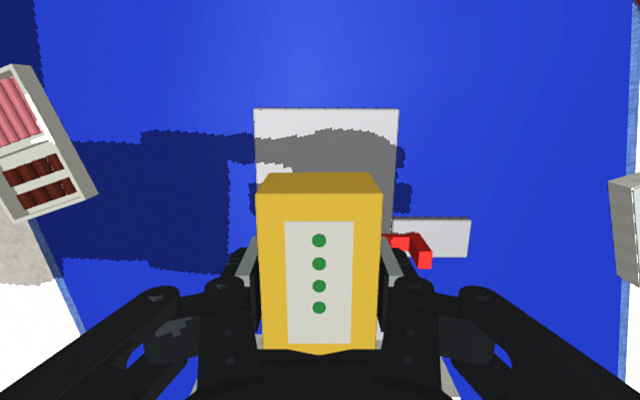

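The pack (px 320,265) is above the deck, whose far edge runs 254–398 at row 108. The latch tongue is at (400,240). I'll check the deck alignment from this view.

```bash
python3 -c "
from h import *
c=cam('wrist');P=pts(c)
h=cv2.cvtColor(c['img'],cv2.COLOR_RGB2HSV)
m=(P[...,2]>.004)&(P[...,2]<.016)&(h[...,1]<70); q=P[m]; L=tolamp(q); print(m.sum(),np.median(q[:,2]))
E=[]
for s in np.arange(-.2,-.165,.003):
    j=abs(L[:,0]-s)<.0015; y=L[j,1]; E.append((s,y.min(),y.max()))
E=np.array(E);print(np.degrees([np.polyfit(E[:,0],E[:,1],1)[0],np.polyfit(E[:,0],E[:,2],1)[0]]),E[:,1].mean(),E[:,2].mean())
W=np.array([(s,L[abs(L[:,1]-s)<.0015,0].min()) for s in np.arange(-.045,.045,.003)]);print('far',np.degrees(np.polyfit(*W.T,1)[0]),W[:,1].mean())
m=mask(c,P,(20,120,90),(36,255,255),.1,.2);z=np.median(P[m][:,2]);k=abs(P[m][:,2]-z)<.004
print('pack',z,rect(tolamp(P[m][k])), tolamp(r.read_state()['tool_pos']),'rear',tolamp(P[m][k])[:,0].min())
m=mask(c,P,(0,150,80),(8,255,255),.008,.06,(.4,.7,-.3,.1));l=tolamp(P[m]);zz=P[m][:,2]
print('tongue',l[zz<.03].min(0),l[zz<.03].max(0),'tab',rect(l[zz>.044]),zz.max())
"
```

```text
16416 0.010338621562963418
[-86.69048501  -0.49909715] -0.23518767933635923 0.055854735415225724
far 0.15690909033397532 -0.2055742072168642
pack 0.16232514350923696 (array([-151.1,   -3.3]), array([66.5, 44.8]), 0.27) [-0.14683908 -0.00456307] rear -0.18446912692546072
tongue [-0.10804185  0.0472411 ] [-0.09027335  0.07630798] tab (array([-100.9,   72.2]), array([14.6, 10. ]), 0.22) 0.049841858603597494
```

jog_arm --pt "0 0 0 -0.03 0.033 0.2 1" --pt "0 0 0 0 0 0.3 1" --pt "0 0 0 0 0 0.25 1" --pt "0 0 0 0 0 0.13 1" --pt "0 0 0 0 0 0 1"

```text
time: 8.05
tool_pos: [0.5206, -0.0757, 0.025]
tool_rot: [-2.425, -1.99, 0.005]
force: [-0.1, 0.2, -1.5]
opening: 0.0434
gripper_force: 41.4
```

jog_arm --pt "0 0 0 0 0 0.04 1" --pt "0 0 0 0 0 0.03 1" --pt "0 0 0 0 0 0 1" --pt "0 0 0 0 0 0 1"

```text
time: 8.45
tool_pos: [0.5229, -0.0775, 0.0195]
tool_rot: [2.43, 1.99, 0.001]
force: [1.0, -0.5, -1.2]
opening: 0.0436
gripper_force: 41.4
```

jog_arm --pt "0 0 0 0 0 0.03 1" --pt "0 0 0 0 0 0 1" --pt "0 0 0 0 0 0 1"

```text
time: 8.75
tool_pos: [0.5225, -0.0775, 0.0153]
tool_rot: [-2.43, -1.99, -0.0]
force: [-0.5, -0.7, -2.2]
opening: 0.0434
gripper_force: 41.4
```

```bash
python3 -c "
from h import *
go([*lamp(-.143,-.001),.0145],LA)"
```

```text
t 8.75 turn/4deg [-0.   -0.   -0.02] shift now [ 0.006 -0.011  0.007] after turn [ 0.006 -0.011  0.007] q [-0.29  0.62  1.76  0.    0.76 -0.09] pos [ 0.5225 -0.0775  0.0153] F [-0.5 -0.7 -2.2] open 0.0434
```

jog_arm --pt "0 0 0 0 -0.01 0.012 1" --pt "0 0 0 0 0 0 1"

```text
time: 8.95
tool_pos: [0.5214, -0.0773, 0.0138]
tool_rot: [2.43, 1.991, 0.0]
force: [-0.4, 0.6, -1.3]
opening: 0.0433
gripper_force: 41.4
```

jog_arm --pt "0 0 0 0 0 0.008 1" --pt "0 0 0 0 0 0 1"

```text
time: 9.15
tool_pos: [0.5214, -0.0773, 0.0137]
tool_rot: [2.43, 1.991, 0.0]
force: [-2.8, -0.3, 7.7]
opening: 0.0435
gripper_force: 42.4
```

jog_arm --pt "0 0 0 0 0 0 -0.4" --pt "0 0 0 0 0 0 -0.4" --pt "0 0 0 0 0 0 -0.4" --pt "0 0 0 0 0 0 -0.4" --pt "0 0 0 0 0 0 -0.4"

```text
time: 9.65
tool_pos: [0.5214, -0.0772, 0.0128]
tool_rot: [-2.43, -1.991, -0.0]
force: [0.1, 0.3, -0.8]
opening: 0.0597
gripper_force: 0.0
```

jog_arm --pt "0 0 0 0 0 -0.1 -0.4" --pt "0 0 0 0 0 -0.25 -0.4" --pt "0 0 0 0 0 -0.25 -0.4" --pt "0 0 0 0.3 0 -0.1 0.7" --pt "0 0 0 0.3 0 0 0.7"

```text
time: 10.15
tool_pos: [0.5373, -0.0068, 0.1002]
tool_rot: [2.43, 1.985, 0.006]
force: [0.8, 0.1, -0.5]
opening: 0.0313
gripper_force: 0.0
```

jog_arm --pt "0 0 0 0 0 0 0.7" --pt "0 0 0 0 0 0 0.7"

```text
time: 10.35
tool_pos: [0.5356, -0.0061, 0.0975]
tool_rot: [2.428, 1.993, 0.0]
force: [0.0, -1.4, -0.8]
opening: 0.0125
gripper_force: 0.0
```

```bash
python3 -c "
from h import *
c=cam('top','t2.png');P=pts(c)
m=mask(c,P,(20,120,90),(36,255,255),.036,.052,(.4,.62,-.25,.05));print('pack',m.sum(),rect(tolamp(P[m])),np.median(P[m][:,2]))
m=mask(c,P,(0,150,80),(8,255,255),.04,.056,(.2,.65,-.25,.0)); print('tab',rect(tolamp(P[m])))
go([*lamp(-.2,0),.03],LA)
print(tolamp(r.read_state()['tool_pos']))"
```

```text
pack 217 (array([-93. ,  -4.6]), array([45.6, 39.4]), 73.98) 0.043521773717904555
tab (array([-100.8,   70.4]), array([12.8,  8.7]), 5.33)
t 10.4 turn/4deg [ 0.    0.   -0.01] shift now [-0.118  0.007  0.56 ] after turn [-0.118  0.007  0.56 ] q [-0.16  0.51  1.67 -0.    0.96  0.04] pos [ 0.5354 -0.0069  0.0972] F [-0.5 -0.2 -0.1] open 0.0129
[-0.21412699 -0.00083638]
```

View pics/t2.png

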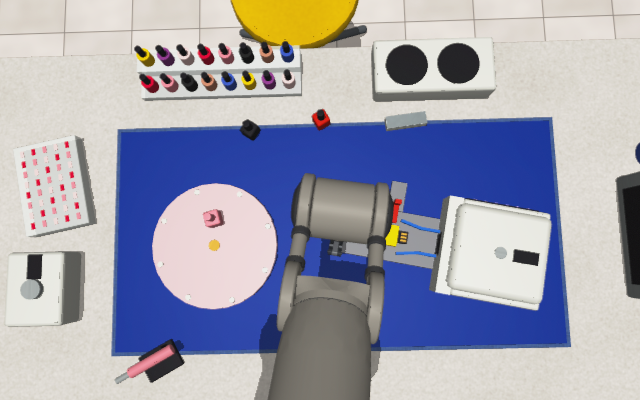

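The pack lies behind its nose (px 403,237), ahead of the rails. The arm hides part of it, and the bottles stand as before. I'll lower the tool behind the pack and push.

jog_arm --pt "0 0 0 0.06 0.01 0.15 0.7" --pt "0 0 0 0 0 0.2 0.7" --pt "0 0 0 0 0 0.2 0.7" --pt "0 0 0 0 0 0 0.7" --pt "0 0 0 0 0 0 0.7"

```text
time: 10.9
tool_pos: [0.5381, -0.0007, 0.031]
tool_rot: [-2.431, -1.989, 0.001]
force: [0.0, -0.3, 0.7]
opening: 0.0128
gripper_force: 0.0
```

```bash
python3 -c "
from h import *
c=cam('wrist');P=pts(c)
go([*lamp(-.101,.0005),.028],LA)
print(tolamp(r.read_state()['tool_pos']))
c=cam('top');P=pts(c)
m=mask(c,P,(20,120,90),(36,255,255),.036,.052,(.4,.62,-.25,.05));l=tolamp(P[m]);print(m.sum(),l.min(0),l.max(0))
for y in (-.015,-.01,0,.01,.015):
  j=abs(l[:,1]-y)<.003; print(y,l[j][:,0].max() if j.any() else None)
for x in (-.11,-.1,-.095):
  j=abs(l[:,0]-x)<.003; print(x,l[j][:,1].min() if j.any() else None,l[j][:,1].max() if j.any() else None)
"
```

```text
t 10.95 turn/4deg [ 0.01 -0.   -0.03] shift now [-0.999 -0.003  0.031] after turn [-0.999 -0.005  0.031] q [-0.14  0.61  1.72  0.    0.82  0.06] pos [ 0.5387 -0.0006  0.0318] F [0.2 0.4 0.2] open 0.0129
[-0.220895    0.00112974]
335 [-0.12864808 -0.02363062] [-0.07238613  0.0201977 ]
-0.015 -0.0910791011078091
-0.01 -0.07270341262550921
0 -0.07755054087097145
0.01 -0.09064587366491761
0.015 -0.0912540127378577
-0.11 -0.02299307741781682 0.020197697873512947
-0.1 -0.023596918040186855 0.019511204117317014
-0.095 -0.022720705670638757 0.020063086590385765
```

jog_arm --pt "0 0 0 -0.08 -0.015 0.03 0.7" --pt "0 0 0 -0.08 0 0 0.7" --pt "0 0 0 -0.06 0 0 0.7" --pt "0 0 0 -0.06 0 0 0.7" --pt "0 0 0 -0.06 0 0 0.7"

```text
time: 11.5
tool_pos: [0.5285, -0.0401, 0.0276]
tool_rot: [2.431, 1.99, 0.001]
force: [0.6, 1.1, 0.9]
opening: 0.0126
gripper_force: 0.8
```

jog_arm --pt "0 0 0 -0.06 0 0 0.7" --pt "0 0 0 -0.06 0 0 0.7" --pt "0 0 0 -0.06 0 0 0.7" --pt "0 0 0 -0.06 0 0 0.7" --pt "0 0 0 -0.06 0 0 0.7"

```text
time: 12.0
tool_pos: [0.5211, -0.0753, 0.0273]
tool_rot: [-2.43, -1.991, -0.0]
force: [-0.2, 0.8, 0.3]
opening: 0.0131
gripper_force: 0.8
```

```bash
cat > look.py <<'E'
from h import *
c=cam('top');P=pts(c)
go([*lamp(-.101,-.0005),.028],LA)
print(tolamp(r.read_state()['tool_pos']))
m=mask(c,P,(20,120,90),(36,255,255),.036,.052,(.4,.62,-.25,.05));l=tolamp(P[m]);print(m.sum(),l.min(0),l.max(0),rect(l),np.median(P[m][:,2]))
for y in (-.018,-.015,.015,.018):
  j=abs(l[:,1]-y)<.003; print(y,l[j][:,0].max() if j.any() else None)
E
python3 look.py
```

```text
t 12.05 turn/4deg [-0.    0.01 -0.02] shift now [-0.352  0.008 -0.006] after turn [-0.352  0.007 -0.006] q [-0.29  0.6   1.76 -0.    0.79 -0.09] pos [ 0.521  -0.0763  0.0272] F [ 0.3 -0.4 -0. ] open 0.013
[-0.14324479 -0.00138827]Traceback (most recent call last):
  File "look.py", line 5, in <module>
    m=mask(c,P,(20,120,90),(36,255,255),.036,.052,(.4,.62,-.25,.05));l=tolamp(P[m]);print(m.sum(),l.min(0),l.max(0),rect(l),np.median(P[m][:,2]))
                                                                                                  ~~~~~^^^
    return umr_minimum(a, axis, None, out, keepdims, initial, where)
ValueError: zero-size array to reduction operation minimum which has no identity
```

jog_arm --pt "0 0 0 -0.05 0 0 0.7" --pt "0 0 0 -0.05 0 0 0.7" --pt "0 0 0 -0.05 0 0 0.7" --pt "0 0 0 0 0 0 0.7"

```text
time: 12.45
tool_pos: [0.5176, -0.0932, 0.0272]
tool_rot: [2.431, 1.99, -0.0]
force: [0.2, 1.0, 0.1]
opening: 0.0127
gripper_force: 0.0
```

```bash
cat > look.py <<'E'
from h import *
import sys
s=r.read_state();print(s['time'],tolamp(s['tool_pos']),s['tool_pos'][2],s['force'],s['opening'])
c=cam('scene',sys.argv[1] if len(sys.argv)>1 else None);P=pts(c)
m=mask(c,P,(20,120,60),(36,255,255),.036,.052,(.4,.62,-.25,.05));l=tolamp(P[m])
print(m.sum()); 
if len(l): print(l.min(0),l.max(0),rect(l))
E
python3 look.py s2.png
```

```text
12.45 [-0.1259412  -0.00143568] 0.02721062767786081 [0.22309311 1.01929117 0.05807278] 0.012703347510206726
446
[-0.11670315 -0.02460089] [-0.01806109  0.02226302] (array([-67.4,  -1.2]), array([98.6, 46.8]), 0.12)
```

View pics/s2.png

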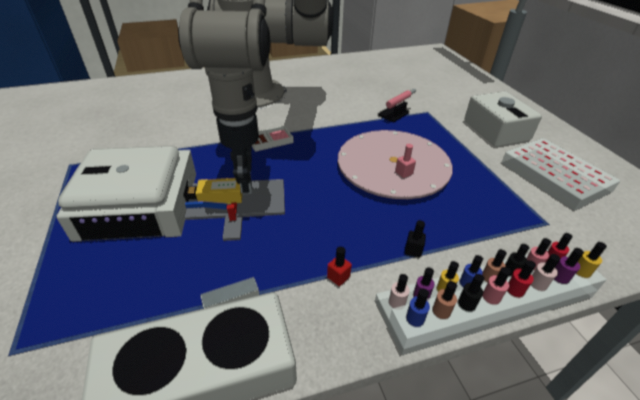

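The pack at px (220,190) is straight between the rails, its nose entering the socket at (190,193). I'll keep pushing in small steps.

jog_arm --pt "0 0 0 -0.04 0 0 0.7" --pt "0 0 0 -0.04 0 0 0.7" --pt "0 0 0 -0.04 0 0 0.7" --pt "0 0 0 0 0 0 0.7"

```text
time: 12.9
tool_pos: [0.5148, -0.1072, 0.0273]
tool_rot: [2.431, 1.99, -0.0]
force: [0.9, 0.0, -0.1]
opening: 0.0129
gripper_force: 0.0
```

jog_arm --pt "0 0 0 -0.03 0 0 0.7" --pt "0 0 0 -0.02 0 0 0.7" --pt "0 0 0 0 0 0 0.7"

```text
time: 13.2
tool_pos: [0.5137, -0.1127, 0.0273]
tool_rot: [2.431, 1.99, 0.0]
force: [-0.1, -0.8, 0.7]
opening: 0.0128
gripper_force: 0.0
```

```bash
python3 look.py
```

```text
13.2 [-0.10603604 -0.00140828] 0.027293067645174487 [-0.09191767 -0.79778296  0.69068689] 0.01280720164785513
437
[-0.09694289 -0.02335054] [-0.0030818   0.02227205] (array([-50. ,  -0.5]), array([93.9, 45.6]), 0.03)
```

jog_arm --pt "0 0 0 -0.03 0 0 0.7" --pt "0 0 0 0 0 0 0.7" --pt "0 0 0 0 0 0 0.7"

```text
time: 13.55
tool_pos: [0.513, -0.1161, 0.0273]
tool_rot: [2.43, 1.99, 0.0]
force: [-0.2, -0.2, -0.7]
opening: 0.013
gripper_force: 0.0
```

jog_arm --pt "0 0 0 -0.01 0 0 0.7" --pt "0 0 0 0 0 0 0.7"

```text
time: 13.75
tool_pos: [0.5128, -0.1172, 0.0273]
tool_rot: [-2.43, -1.991, -0.0]
force: [-1.0, -0.0, -0.4]
opening: 0.0128
gripper_force: 0.1
```

jog_arm --pt "0 0 0 -0.01 0 0 0.7" --pt "0 0 0 0 0 0 0.7"

```text
time: 13.95
tool_pos: [0.5128, -0.1176, 0.0273]
tool_rot: [-2.43, -1.99, -0.002]
force: [1.6, 4.3, 0.5]
opening: 0.0128
gripper_force: 2.3
```

```bash
python3 look.py
```

```text
13.95 [-0.10105244 -0.00137025] 0.027279321418810662 [1.63218283 4.27098251 0.47262104] 0.012840779711613265
434
[-0.09218804 -0.02546159] [-0.00158542  0.02332356] (array([-47.1,  -1.4]), array([48.5, 90.7]), 89.24)
```

jog_arm --pt "0 0 0 -0.01 0 0 0.7" --pt "0 0 0 -0.01 0 0 0.7" --pt "0 0 0 0 0 0 0.7" --pt "0 0 0 0 0 0 0.7"

```text
time: 14.4
tool_pos: [0.5129, -0.1178, 0.0274]
tool_rot: [-2.429, -1.989, -0.005]
force: [6.3, 15.6, 0.6]
opening: 0.0127
gripper_force: 8.5
```

```bash
python3 look.py
```

```text
14.4 [-0.10090125 -0.0012409 ] 0.027356896316108343 [ 6.32877608 15.59507372  0.55923603] 0.01274028987645637
445
[-0.09226879 -0.03218179] [-0.00202636  0.02234222] (array([-47.3,  -4.6]), array([54.1, 90.5]), 89.3)
```

jog_arm --pt "0 0 0 0.15 0 0 1" --pt "0 0 0 0.15 0 0 1" --pt "0 0 0 0 0 -0.3 1" --pt "0 0 0 0 0 -0.2 1" --pt "0 0 0 0 0 0 1"

```text
time: 14.95
tool_pos: [0.5212, -0.086, 0.0904]
tool_rot: [2.426, 1.988, 0.005]
force: [0.2, 0.2, 1.4]
opening: -0.0001
gripper_force: 0.0
```

```bash
python3 -c "
from h import *
s=cam('wrist')
go([*lamp(-.1,.110),.034],LA)
c=cam('scene');P=pts(c)
m=mask(c,P,(0,150,60),(8,255,255),.03,.06,(.45,.7,-.25,0));print('tab',rect(tolamp(P[m])))"; python3 look.py
```

```text
t 15.0 turn/4deg [ 0.05  0.01 -0.01] shift now [-0.28   0.919  0.459] after turn [-0.281  0.92   0.455] q [-0.31  0.5   1.71 -0.    0.93 -0.11] pos [ 0.5201 -0.0858  0.0886] F [ 0.5  0.1 -0.6] open -0.0
tab (array([-102.6,   71.1]), array([12.8, 12.3]), 87.28)
15.05 [-0.13377368 -0.00139135] 0.08741882774880191 [-0.52692444  0.40121522 -1.09819749] 0.000177369208915549
495
[-0.092307   -0.02472735] [-0.0021703   0.02428791] (array([-47.1,  -0.1]), array([47.2, 90.7]), 88.65)
```

Home. Now I'll move outside the tab.

jog_arm --pt "0 0 0 -0.09 0.31 0 1" --pt "0 0 0 -0.09 0.31 0 1" --pt "0 0 0 -0.1 0.31 0 1" --pt "0 0 0 0 0 0 1" --pt "0 0 0 0 0 0.2 1"

```text
time: 15.6
tool_pos: [0.6234, -0.1414, 0.0638]
tool_rot: [2.429, 1.988, 0.003]
force: [0.5, -0.1, -0.0]
opening: 0.0002
gripper_force: 0.0
```

jog_arm --pt "0 0 0 0 0 0.23 1" --pt "0 0 0 0 0 0 1" --pt "0 0 0 0 0 0 1"

```text
time: 15.9
tool_pos: [0.6209, -0.14, 0.0348]
tool_rot: [-2.429, -1.989, 0.002]
force: [0.0, 0.3, -0.8]
opening: 0.0002
gripper_force: 0.0
```

```bash
python3 look.py
```

```text
15.9 [-0.10036794  0.10908451] 0.03479687565038628 [ 0.01823943  0.2869406  -0.79354706] 0.00023548020504596191
299
[-0.05760998 -0.02464831] [-0.00244827  0.02357486] (array([-30.1,  -0.3]), array([46.5, 56.7]), 87.62)
```

jog_arm --pt "0 0 0 0 -0.08 0 1" --pt "0 0 0 0 -0.08 0 1" --pt "0 0 0 0 -0.08 0 1" --pt "0 0 0 0 -0.08 0 1" --pt "0 0 0 0 -0.08 0 1"

```text
time: 16.45
tool_pos: [0.5759, -0.1311, 0.0376]
tool_rot: [2.428, 1.988, 0.004]
force: [2.0, 0.6, 1.5]
opening: -0.0001
gripper_force: 1.1
```

jog_arm --pt "0 0 0 0 -0.04 0 1" --pt "0 0 0 0 -0.03 0 1" --pt "0 0 0 0 -0.03 0 1" --pt "0 0 0 0 0 0 1"

```text
time: 16.85
tool_pos: [0.5628, -0.1284, 0.0358]
tool_rot: [-2.43, -1.991, 0.0]
force: [0.4, -0.3, 0.0]
opening: 0.0001
gripper_force: 0.4
```

```bash
python3 look.py;  python3 -c "
from h import *
c=cam('scene');P=pts(c)
m=mask(c,P,(0,150,60),(8,255,255),.03,.06,(.45,.7,-.25,0));print('tab',rect(tolamp(P[m])))"
```

```text
16.85 [-0.10026896  0.0498576 ] 0.03575457535110861 [ 0.40929487 -0.2596007   0.0089514 ] 6.669753699844428e-05
367
[-0.07417163 -0.0260264 ] [-0.00215777  0.02381843] (array([-38.2,  -1. ]), array([48.1, 73. ]), 88.5)
tab (array([0., 0.]), array([0., 0.]), 0.0)
```

jog_arm --pt "0 0 0 0 -0.03 0 1" --pt "0 0 0 0 -0.03 0 1" --pt "0 0 0 0 0 0 1" --pt "0 0 0 0 0 0 1"

```text
time: 17.35
tool_pos: [0.5561, -0.127, 0.0356]
tool_rot: [2.43, 1.991, 0.0]
force: [3.0, 0.3, -1.4]
opening: 0.0
gripper_force: 1.5
```

jog_arm --pt "0 0 0 0 -0.025 0 1" --pt "0 0 0 0 -0.02 0 1" --pt "0 0 0 0 0 0 1" --pt "0 0 0 0 0 0 1"

```text
time: 17.75
tool_pos: [0.5551, -0.127, 0.0362]
tool_rot: [2.425, 1.985, 0.009]
force: [16.2, -1.5, -10.0]
opening: -0.0
gripper_force: 8.0
```

jog_arm --pt "0 0 0 0 0.1 0 1" --pt "0 0 0 0 0.2 0 1" --pt "0 0 0 0 0 -0.3 1" --pt "0 0 0 0 0.2 -0.4 1" --pt "0 0 0 0.4 0 -0.1 1"

```text
time: 18.25
tool_pos: [0.6205, -0.0956, 0.133]
tool_rot: [2.43, 1.978, 0.005]
force: [1.6, 0.5, 0.8]
opening: 0.0
gripper_force: 0.0
```

jog_arm --pt "0 0 0 0.4 0 0 1" --pt "0 0 0 0.4 0 0 1" --pt "0 0 0 0.2 0 0 1" --pt "0 0 0 0 0 0 1" --pt "0 0 0 0 0 0 1"

```text
time: 18.75
tool_pos: [0.6403, 0.0274, 0.1279]
tool_rot: [-2.428, -1.992, 0.003]
force: [-0.3, 0.0, -1.3]
opening: 0.0002
gripper_force: 0.0
```

```bash
python3 look.py s3.png; python3 -c "
from h import *
c=cam('top','t3.png');P=pts(c)
m=mask(c,P,(20,120,90),(36,255,255),.038,.05,(.4,.62,-.3,.05));print('pack',m.sum(),rect(tolamp(P[m])) if m.any() else 0)
m=mask(c,P,(0,150,80),(8,255,255),.04,.056,(.4,.65,-.25,.0)); print('tab',m.sum(),rect(tolamp(P[m])) if m.any() else 0)"
```

```text
18.75 [-0.26828868  0.09526353] 0.12792751137586525 [-2.92039472e-01  7.14715809e-04 -1.30199775e+00] 0.0002222100452698084
489
[-0.0926128  -0.02681676] [-0.00176179  0.02332246] (array([-47. ,  -0.9]), array([48.5, 91.4]), 87.83)
pack 621 (array([-46.5,  -1.4]), array([43.9, 90.7]), 89.33)
tab 32 (array([-101.6,   23.3]), array([12.7,  8.5]), 6.88)
```

View pics/t3.png

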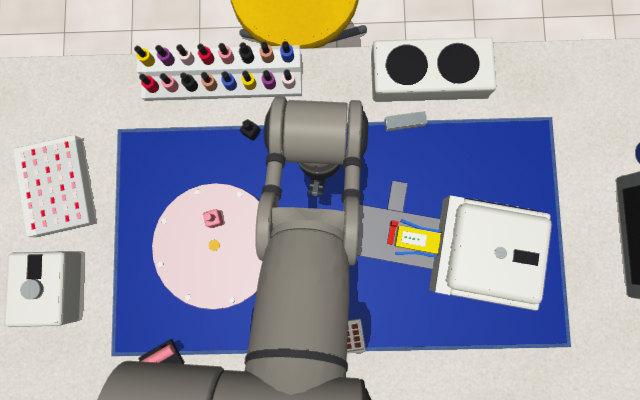

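The pack is home against the socket (px 420,240) with the tab shut behind it at (392,232), and the pink bottle is standing at (212,218). The tool is clear of everything, so I'll hand in.

```bash
python3 -c "
from bench import r
print(r.sign_off())"
```

```text
the job is handed in; nothing more can be done
None
```

The job is handed in: by the last camera views the pack is fully home in the socket, the latch is shut behind it and the pink bottle still stands on the turntable; the hand-in call gave no verdict.

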